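Snap the hose clip shut on the filling pipe

ROBOT

A 7-joint arm with a two-finger parallel gripper is mounted at the origin on the work surface. World frame = base frame: x ahead of the robot, y to its left, z up, the work surface at z = 0. Lengths are in m, angles in rad, forces in N, time in s.
With the tool pointing down it reaches from about 0.425 to 0.875 m from the base axis. Payload 8.4 kg.
Tool frame: the origin (TCP) lies at the very end of the fingers, on their centre line; the grasp point (between the pads) lies 19 mm behind it; z points along the fingers, x is the direction in which the jaws open and shut, and the axes are right-handed (so a half turn about z gives the same grasp; the last joint's range is limited). The gripper opens to 87 mm and grips with 3 to 60 N. Pads are 19 mm wide; open, the fingers measure 117 mm over their backs; the gripper's body (75 mm by 190 mm) begins 51 mm behind the grasp point.
Start: joints at [1.216, 0.333, 0.04, 1.465, -0.013, 1.343, -0.059], TCP at [0.164, -0.629, 0.223] pointing down, gripper open.
Joint ranges: [-2.58, 2.58], [-0.38, 2.09], [-1.3, 1.39], [0.25, 2.4], [-1.5, 4.64], [0.08, 2.09], [-2.65, 2.65]. Speed limits (rad/s): [2.22, 2.22, 2.79, 2.79, 3.14, 3.14, 3.14].

INTERFACE

Orientations are given as a rotation vector (axis times angle).
In Python, from station import arm gives the robot as it stands. Calls block until the motion is done:
- arm.reach(position, orientation): joint-space move of the TCP to a pose.
- arm.line_to(position, frame=None, vel=0.15, contact_N=None): straight line of the TCP; frame=None keeps the orientation; vel is the mean speed in m/s. With contact_N (N) it stops when the force on the tool has changed by that much, and returns True; else False.
- arm.goto_joints(angles): joint-space move.
- arm.gripper_to(opening): finger opening in m; the grip force is fixed at half the most; returns when the fingers have stopped.
- arm.hold(seconds).
- arm.solve_ik(position, orientation): joint angles nearest the present ones, or None.
- arm.snapshot(name): name is "scene" or "top" or "wrist"; returns a dict with "frame" (384x512x3 uint8, red, green, blue), "camera_matrix" (3x3 intrinsics, pixels), "xyz" and "rotation" of the camera in the world; the wrist camera has in their place "tool_from_camera" (4x4, takes a point from camera to tool coordinates, whose origin is the TCP and whose axes are the tool frame's). Camera axes: x right, y down, z forward; pixel columns grow to the right and rows downward; lengths in m; the calibration is good to about 2 mm. A picture is of the moment at which its call begins: read the wrist's pose just before it. There is no depth.
A pose or a line that the arm cannot do raises arm.PlanningError and nothing moves.
- arm.sign_off(): hands the job in, once; it reports no verdict.
Readings, each from a call of its own:
- arm.read_t(): time.
- arm.read_joints(): joint angles.
- arm.read_qd(): joint speeds.
- arm.read_joint_torque(): joint torques, N m.
- arm.read_eef_pos(): TCP position.
- arm.read_eef_rot(): TCP orientation.
- arm.read_wrist_force(): force on the tool from outside, world axes, zero at the start.
- arm.read_ft_torque(): the same for the moment, N m.
- arm.read_finger_gap(): finger opening in m.
Only numpy, scipy, OpenCV 4.12 (cv2) and the standard library are available. Lean on these libraries where they do the work, as an engineer would, in place of code of your own. Each camera call takes 0.05 s, during which the arm holds its last target. There are 200 camera calls.

TASK

The filling pipe is pushed onto the tap of the compote jar, but its blue snap-grip hose clip is still open: take the pliers out of their wooden block, set the open jaws astride the two lugs of the clip until both tips rest on the feet of the lugs, and with the tips kept down there squeeze the handles until the clip snaps shut. Press gently on the feet, squeeze no harder than the snap needs, and touch clip, pipe and tap only with the pliers. Then stand the pliers back in the slot of their block, let go of them, and leave the other jars where they are.

Things in the scene. Friction and masses are not known exactly. Their poses are not given: they have to be found in the camera images.
- filler: Fixed filling station: compote jar on a slatted wooden stand, steel tap with red lever, white filling pipe on the tap's tail. Origin on the table straight below the hose clip. The pipe is level along the station's y, its axis 130 mm above the table; compote jar (170 mm wide, 315 high) at y = +250 mm, tap lever (173 mm high) at y = +105, spout pointing down at y = -110.
- clip_axis (a point): Centre of the blue hose clip, on the pipe's axis; z up between the lugs, y along the pipe, x from first to second lug; turns with the first half. Two half hoops, 38 mm across, 14 mm wide, hinged 20 mm below the axis. On each: an upright lug 5 mm thick, 14 mm wide, its top 36 mm from the axis, and outside it a level foot 13 mm long, its top face 20 mm above the axis.
- clip_foot_band (a point): Point on top of the first half's foot (on the -x side), 5.5 mm outside the outer face of its lug; axes as clip_axis. The jaw tips rest on the feet; more than 20 N down on one foot breaks it.
- clip_foot_strap (a point): The same point on the second, swinging half (+x side), axes turning with that half. With the clip shut the two foot points are 24 mm apart and the lugs measure 13 mm over their outer faces. A stud on one lug snaps into a socket in the other.
- clip_strap (a joint): Closing angle of the swinging half (rad): 0 is wide open (lugs 21 mm over their outer faces), about 0.16 is snapped shut. It springs open: the force on the lugs grows to about 17 N near 0.06, falls again and gives way at 0.11, where the clip snaps to 0.16 by itself and stays. Squeezing on only crushes it: a jaw must never press a lug with more than 40 N.
- clip_band (a joint): Turn of the whole clip on the pipe (rad, about the pipe's y), 0 with the first lug upright. It turns easily (about 0.015 N m), so the clip settles itself between the jaws.
- pliers: Loose hose-clip pliers, 171 mm long, 0.22 kg, standing jaws down. Origin midway between the open tips at their lower end; z up to the handles, x across the jaws (closing direction), y along the pivot pin; turns with the first half (jaw at -x, handle at +x). Jaws 14 mm wide in y; open, 29 mm clear between the tips, 45 over them. Red handles 11 mm thick, 17 wide in y, 85 to 171 mm above the tips.
- pliers_pivot (a point): The pliers' pivot pin, 55 mm above the open tips; it always lies midway between the two jaws.
- pliers_tip_a (a point): Middle of the lower end face of the first half's jaw tip (the -x jaw).
- pliers_tip_b (a point): Middle of the lower end face of the second half's jaw tip (the +x jaw).
- pliers_grip_a (a point): Where to hold the first half's handle: on its outer face (+x side), 129 mm above the tips when open. The two grip points are 60 mm apart with the pliers open and 30 mm when fully squeezed.
- pliers_grip_b (a point): The same point on the second half's handle (-x side).
- pliers_b (a joint): Squeeze of the pliers (rad): 0 open (held by a spring), 0.40 fully closed; the clip snaps near 0.22, the shut clip stops them near 0.3. The spring gives way at 7 to 9 N on the handles, so a 4 to 6 N grip holds without squeezing; with the clip between the jaws it takes 20 to 25 N. Closing moves the tips up to 5 mm away from the hand: held at one height it drives them down; let it rise.
- tool_block: Fixed wooden block, 110 x 65 x 55 mm (x, y, z), origin under its centre. Slot in its top, 54 mm (x) by 20 mm (y), 45 mm deep, 4 mm chamfer, takes the open pliers jaws down, their x along the block's x, tips on the slot floor 10 mm above the table.
- fill_jar: Empty open glass jar under the spout, 80 mm across, 80 mm high, origin at its underside. Leave alone.
- tomato_jar: Closed jar of tomatoes with gold lid, 84 mm across, 125 mm high, origin at its underside. Leave alone.
- pickle_jar: Closed jar of pickles with red lid, 90 mm across, 105 mm high, origin at its underside. Leave alone.
Not all that is in view belongs to the job. Of the things that look like the pliers, the middle-sized one is meant. What is meant by the tool_block is not green, and is the larger of those in its own colour.

How it is judged:
By the outcome, as a careful person would: the job done as asked, in the order asked, and still so for the second after the job is handed in, with the robot touching nothing.
It also fails if it takes over 72 s, if anything falls off the work surface, if the arm or the gripper's body presses on something with over 40 N, if the wrist force passes 120 N, or if a joint passes its speed limit or range.

## Working session

There is one attempt and no reset: what is moved stays moved. The work goes in short steps, each a Python script; the robot and the scene stay as the last script left them, time stands still between calls to the robot, and variables do not carry over. Pictures are saved under pics/ and viewed, about 8 in all and at most 12, crops included, and the job is handed in when it is done.

```bash
mkdir -p pics; ls; cat > h.py <<'E'
import numpy as np, cv2
from scipy.spatial.transform import Rotation as R
from station import arm
def snap(name,fn):
    p=arm.read_eef_pos(); r=R.from_rotvec(arm.read_eef_rot()).as_matrix()
    s=arm.snapshot(name); K=np.array(s["camera_matrix"])
    if name=="wrist":
        T=np.array(s["tool_from_camera"]); C=r@T[:3,3]+p; Q=r@T[:3,:3]
    else: C=np.array(s["xyz"]); Q=np.array(s["rotation"])
    cv2.imwrite(f"pics/{fn}.png",s["frame"][:,:,::-1]); np.savez(f"pics/{fn}.npz",K=K,C=C,Q=Q)
    return s["frame"],K,C,Q
def load(fn):
    d=np.load(f"pics/{fn}.npz"); return cv2.imread(f"pics/{fn}.png")[:,:,::-1],d["K"],d["C"],d["Q"]
def ray(cam,uv,z):
    _,K,C,Q=cam; d=Q@np.linalg.inv(K)@np.array([uv[0],uv[1],1.]); return C+d*(z-C[2])/d[2]
def tri(c1,uv1,c2,uv2):
    D=[]
    for c,uv in((c1,uv1),(c2,uv2)):
        d=c[3]@np.linalg.inv(c[1])@np.array([uv[0],uv[1],1.]); D.append((c[2],d/np.linalg.norm(d)))
    A=np.stack([D[0][1],-D[1][1]],1); t=np.linalg.lstsq(A,D[1][0]-D[0][0],rcond=None)[0]
    a=D[0][0]+t[0]*D[0][1]; b=D[1][0]+t[1]*D[1][1]; return (a+b)/2,np.linalg.norm(a-b)
def proj(cam,X):
    q=cam[1]@(cam[3].T@(np.asarray(X)-cam[2])); return q[:2]/q[2]
def down(yaw): # tool z down, tool x at yaw in world
    c,s=np.cos(yaw),np.sin(yaw); return R.from_matrix(np.array([[c,s,0],[s,-c,0],[0,0,-1]])).as_rotvec()
E
python3 - <<'E'
from h import *
ims=[]
for n in("scene","top"):
    c=snap(n,n+"0"); print(n,c[2],c[3].round(3).tolist(),c[1].round(1).tolist()); 
print(arm.read_eef_pos(),arm.read_eef_rot(),arm.read_t())
for n in("scene","top"):
    cv2.imwrite(f"pics/{n}0b.png",cv2.resize(cv2.imread(f"pics/{n}0.png"),(800,600),interpolation=cv2.INTER_CUBIC))
E
```

```text
pics
scene [ 0.87801347 -0.57195725  0.7477685 ] [-2.365, -0.674, 0.234] [[399.1, 0.0, 248.6], [0.0, 399.1, 193.4], [0.0, 0.0, 1.0]]
top [ 0.5320301  -0.12013081  0.81082211] [-2.164, 2.171, -0.155] [[378.8, 0.0, 246.4], [0.0, 378.8, 190.7], [0.0, 0.0, 1.0]]
[ 0.16432451 -0.62845993  0.22175447] [-2.48594409e+00  1.91953054e+00  1.87425619e-03] 0.1
```

View pics/scene0b.png

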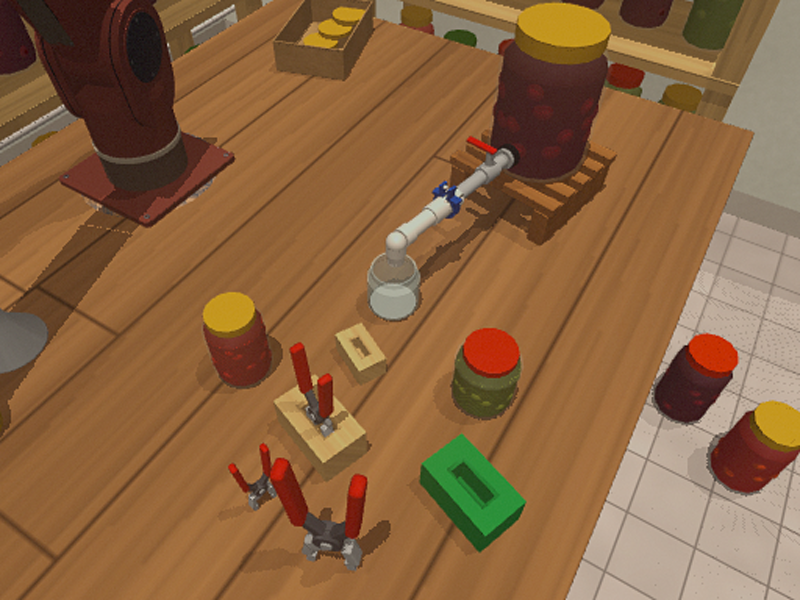

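View pics/top0b.png

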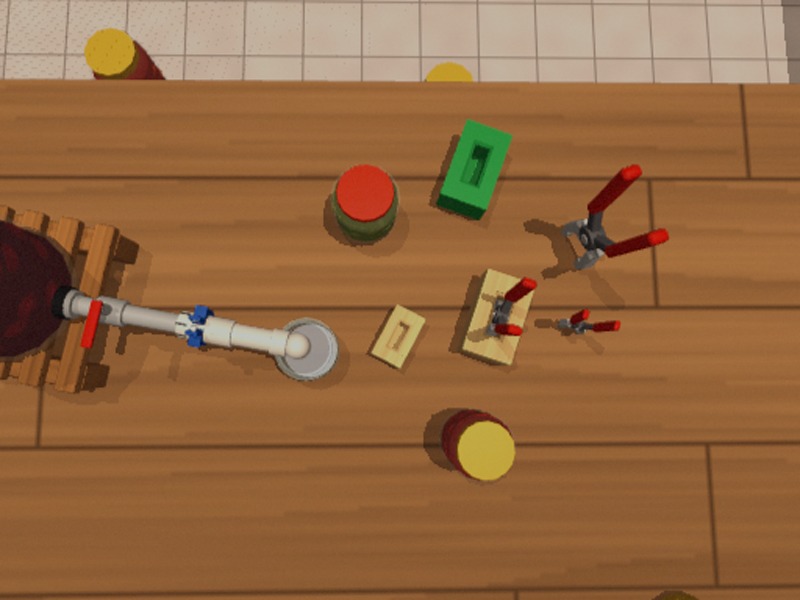

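Pliers candidates in the top view (800 px scale) are large (610,225), small (590,325) and middle-sized (510,308), which stands in a wooden block. Block candidates are green (475,170), small pale (398,336) and larger pale (497,317). I choose the middle pliers and the larger pale block. Next I measure them and check with one close crop.

```bash
sed -i 's/Q=np.array(s\["rotation"\])/Q=np.array(s["rotation"]); Q=R.from_rotvec(Q).as_matrix() if Q.ndim==1 else Q/' h.py
python3 - <<'E'
from h import *
cams={}
for n in("scene","top"):
    c=snap(n,n+"1"); cams[n]=c
    hsv=cv2.cvtColor(c[0],cv2.COLOR_RGB2HSV); H,S,V=cv2.split(hsv)
    red=(((H<5)|(H>174))&(S>190)&(V>110)).astype(np.uint8)
    blue=((H>105)&(H<130)&(S>120)).astype(np.uint8)
    pale=((H>15)&(H<26)&(S<140)&(V>120)).astype(np.uint8)
    for nm,m in(("red",red),("blue",blue),("pale",pale)):
        k,l,st,ce=cv2.connectedComponentsWithStats(m)
        for i in range(1,k):
            if st[i,4]>(25 if nm!="pale" else 150):
                cnt=cv2.findContours((l==i).astype(np.uint8),0,2)[0][0]
                print(n,nm,st[i].tolist(),ce[i].round(1).tolist(),"box",cv2.boxPoints(cv2.minAreaRect(cnt)).round(1).tolist() if nm!="blue" else "", ray(c,ce[i],{"red":.16,"blue":.15,"pale":.055}[nm]).round(3).tolist())
c=cams["top"]; a=c[0][165:240,285:365]; b=c[0][185:235,95:155]
a=cv2.resize(a,(640,600),interpolation=cv2.INTER_CUBIC)
cv2.imwrite("pics/crop1.png",a[:,:,::-1])
E
```

```text
scene red [299, 87, 19, 12, 78] [308.0, 92.5] box [[298.6000061035156, 89.80000305175781], [300.20001220703125, 86.5999984741211], [317.3999938964844, 95.19999694824219], [315.79998779296875, 98.4000015258789]] [0.578, 0.2, 0.16]
scene red [186, 219, 9, 12, 49] [190.0, 223.9] box [[184.5, 223.5], [190.0, 218.0], [197.0, 225.0], [191.5, 230.5]] [0.572, -0.268, 0.16]
scene red [204, 239, 8, 8, 37] [207.4, 242.7] box [[202.60000610351562, 242.89999389648438], [209.3000030517578, 238.5], [211.89999389648438, 242.39999389648438], [205.1999969482422, 246.8000030517578]] [0.622, -0.284, 0.16]
scene red [166, 284, 6, 21, 58] [169.2, 292.3] box [[165.89999389648438, 284.20001220703125], [170.39999389648438, 283.3999938964844], [173.89999389648438, 303.5], [169.39999389648438, 304.29998779296875]] [0.625, -0.392, 0.16]
scene red [173, 293, 22, 44, 299] [181.8, 313.0] box [[170.10000610351562, 295.1000061035156], [182.89999389648438, 291.70001220703125], [194.3000030517578, 335.1000061035156], [181.5, 338.5]] [0.663, -0.409, 0.16]
scene red [221, 304, 14, 41, 262] [226.5, 321.6] box [[216.69999
[... 6422 characters left out ...]
517578], [117.0, 216.10000610351562]] [0.603, 0.174, 0.055]
top pale [238, 195, 34, 41, 668] [254.4, 214.5] box [[236.89999389648438, 225.5], [253.8000030517578, 193.8000030517578], [272.6000061035156, 203.8000030517578], [255.60000610351562, 235.5]] [0.577, -0.151, 0.055]
top pale [128, 203, 89, 41, 825] [178.1, 218.7] box [[125.0, 215.3000030517578], [140.1999969482422, 178.5], [221.39999389648438, 212.1999969482422], [206.10000610351562, 248.89999389648438]] [0.569, 0.0, 0.055]
top pale [296, 215, 37, 19, 382] [315.5, 222.5] box [[294.8999938964844, 223.60000610351562], [300.6000061035156, 205.1999969482422], [332.0, 215.0], [326.29998779296875, 233.39999389648438]] [0.561, -0.273, 0.055]
```

View pics/crop1.png

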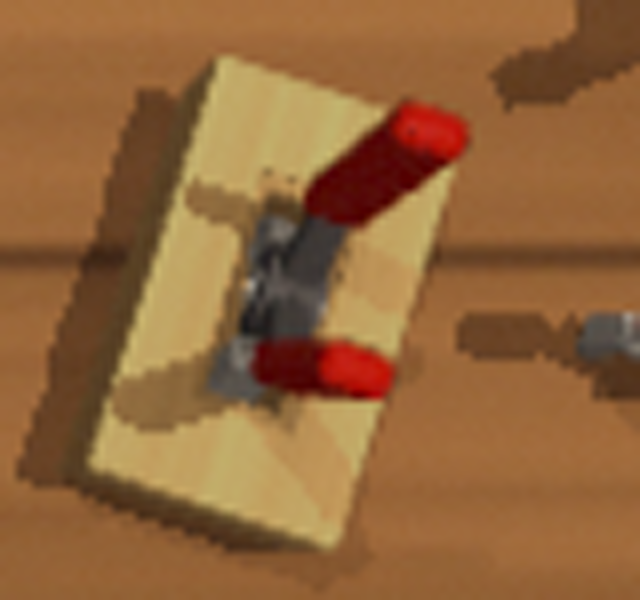

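The crop confirms it: middle-sized pliers with red handle tops, jaws in the slot of the larger pale block. Block top corners in full-frame pixels are about (312.5,171.9), (342.8,182.5), (326.6,233.8) and (296,223.1). Handle caps are at (338.3,181) and (328.8,211). I compute the poses, then take wrist looks from above the block and the clip.

```bash
python3 - <<'E'
from h import *
c=load("top1"); s=load("scene1")
P=[ray(c,p,.055) for p in((312.5,171.9),(342.8,182.5),(326.6,233.8),(296,223.1))]
print("block",np.mean(P,0).round(4),[np.linalg.norm(P[i]-P[i-1]).round(4) for i in range(4)])
v=(P[0]-P[3]+P[1]-P[2]); byaw=np.arctan2(v[1],v[0]); print("yaw",np.degrees(byaw))
a,b=ray(c,(338.3,181),.181),ray(c,(328.8,211),.181); print("caps",a.round(4),b.round(4),"mid",((a+b)/2).round(4),np.linalg.norm(a-b),np.degrees(np.arctan2(*(a-b)[1::-1])))
print("tri caps",tri(c,(338.3,181),s,(207.4,242.7)),tri(c,(328.8,211),s,(190,223.9)))
a2,b2=ray(c,(128.2,200.9),.155),ray(c,(124.6,216.3),.155); print("clip",((a2+b2)/2).round(4),np.linalg.norm(a2-b2),np.degrees(np.arctan2(*(a2-b2)[1::-1])))
m=(a+b)/2; cl=(a2+b2)/2
def go(p,yaw):
    best=None
    for y in (yaw,yaw+np.pi,yaw-np.pi):
        q=arm.solve_ik(p,down(y))
        if q is not None:
            d=np.abs(np.array(q)-arm.read_joints()).max()
            if best is None or d<best[0]: best=(d,y,q)
    print("go",best); arm.reach(p,down(best[1]))
go([m[0],m[1],.32],byaw); snap("wrist","w1"); print(arm.read_t())
cy=np.arctan2(*(a2-b2)[1::-1])
go([cl[0],cl[1],.33],cy); snap("wrist","w2"); print(arm.read_t())
A=np.hstack([cv2.imread(f"pics/w{i}.png") for i in(1,2)]); cv2.imwrite("pics/w12.png",cv2.resize(A,(800,300),interpolation=cv2.INTER_AREA))
E
```

```text
block [ 0.6004 -0.2827  0.055 ] [np.float64(0.1095), np.float64(0.0649), np.float64(0.1093), np.float64(0.0644)]
yaw -19.171306055507593
caps [ 0.6256 -0.2884  0.181 ] [ 0.5749 -0.2707  0.181 ] mid [ 0.6002 -0.2796  0.181 ] 0.053662371030842156 -19.259223722434665
tri caps (array([ 0.62716307, -0.29033874,  0.1727093 ]), np.float64(0.0009593103302984443)) (array([ 0.57632853, -0.27300488,  0.16929302]), np.float64(0.0016293482710826133))
clip [0.5819 0.0733 0.155 ] 0.02708606925005456 -11.209676794605404
go (np.float64(0.5710559117011542), np.float64(-0.33460241257613427), array([ 0.64474844,  0.36013287, -0.38652436,  1.25202375,  0.13325669,
        1.55413553, -0.05601077]))
2.2917
go (np.float64(0.43897069373619585), np.float64(-0.19564576815026843), array([ 0.31049727,  0.22323308, -0.61716681,  1.42278192,  0.1285519 ,
        1.53603556, -0.49499918]))
3.6667
```

View pics/w12.png

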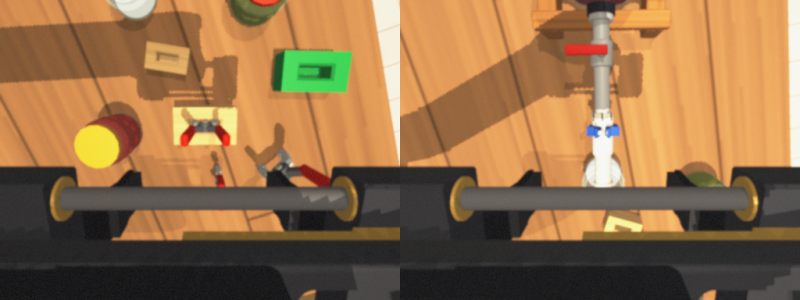

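The left half shows the pliers in the block at about (205,127) in the half-scale crop, with jaws level with the image. The right half shows the clip's two blue lugs at about (603,131), the pipe running vertically. Refining both by rays.

```bash
python3 - <<'E'
from h import *
for n,roi in(("w1",(200,330,120,200)),("w2",(220,290,140,190))):
    c=load(n); hsv=cv2.cvtColor(c[0],cv2.COLOR_RGB2HSV); H,S,V=cv2.split(hsv)
    m=(((H<6)|(H>172))&(S>170)&(V>60)) if n=="w1" else ((H>100)&(H<130)&(S>110))
    z=np.zeros_like(m); z[roi[2]:roi[3],roi[0]:roi[1]]=m[roi[2]:roi[3],roi[0]:roi[1]]
    k,l,st,ce=cv2.connectedComponentsWithStats(z.astype(np.uint8))
    for i in range(1,k):
        if st[i,4]>12: print(n,st[i].tolist(),ce[i].round(1))
c=load("w1"); t=load("top1")
m=((cv2.cvtColor(c[0],cv2.COLOR_RGB2HSV)[:,:,0]>15)&(cv2.cvtColor(c[0],cv2.COLOR_RGB2HSV)[:,:,1]<150)).astype(np.uint8)
print("proj pliers pivot/block in w1",proj(c,[.6004,-.2827,.065]),proj(c,[.6004,-.2827,.181]),proj(c,[.6004,-.2827,.055]))
c2=load("w2"); print("proj clip",proj(c2,[.582,.0735,.155]))
# pipe direction: white mask midline per row in w2
I=c2[0]; h=cv2.cvtColor(I,cv2.COLOR_RGB2HSV); w=((h[:,:,1]<60)&(h[:,:,2]>130))
for v in (80,100,120,190,205,220):
    x=np.nonzero(w[v,230:290])[0]+230
    if len(x): print(v,x.min(),x.max(),ray(c2,((x.min()+x.max())/2,v),.13).round(4))
a=cv2.resize(load("w1")[0][120:200,210:320],(550,400),interpolation=cv2.INTER_CUBIC)
b=cv2.resize(I[130:210,230:290],(300,400),interpolation=cv2.INTER_CUBIC)
cv2.imwrite("pics/c3.png",np.hstack([a,b[:,:240]])[:,:,::-1])
E
```

```text
w1 [232, 161, 17, 26, 255] [239.6 173.9]
w1 [276, 161, 18, 26, 263] [285.  173.6]
w2 [240, 161, 17, 15, 170] [246.8 167.7]
w2 [264, 160, 16, 16, 173] [272.1 167.1]
proj pliers pivot/block in w1 [261.18875307 162.91748627] [261.28310788 181.78865351] [261.18292626 161.75211193]
proj clip [259.03131507 171.66741899]
80 245 271 [0.6    0.1684 0.13  ]
100 249 266 [0.5953 0.148  0.13  ]
120 249 267 [0.5915 0.1268 0.13  ]
190 247 271 [0.5765 0.0473 0.13  ]
205 245 275 [0.574  0.0289 0.13  ]
220 237 282 [0.5696 0.0104 0.13  ]
```

View pics/c3.png

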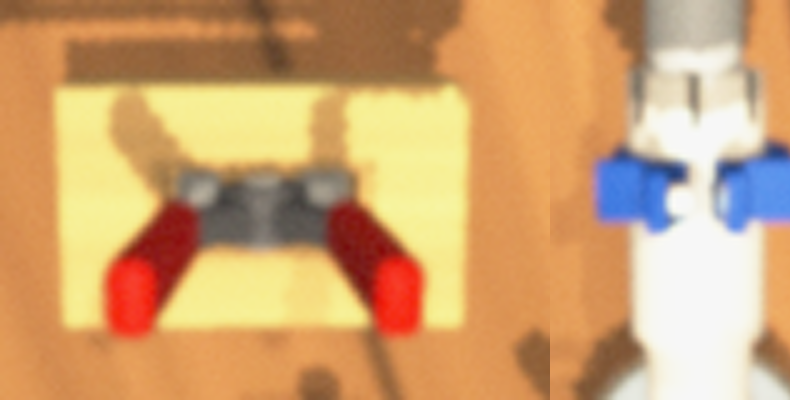

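```bash
python3 - <<'E'
from h import *
c=load("w1"); c2=load("w2")
m=ray(c,(263,179.4),.181); print("pliers w1",m.round(4), "cap dist",np.linalg.norm(ray(c,(236.2,179.4),.181)-ray(c,(289.8,179.4),.181)))
f=ray(c2,(260,168.2),.150); print("clip w2",f.round(4),"span",np.linalg.norm(ray(c2,(240,168.2),.15)-ray(c2,(280,168.2),.15)))
p=np.array([(m[0]+.6004+.6002)/3,(m[1]-.2827-.2796)/3]); yaw=np.radians(-19.2); print(p)
arm.reach([*p,.26],down(yaw)); arm.gripper_to(.087)
print("contact",arm.line_to([*p,.120],vel=.1,contact_N=6),arm.read_eef_pos(),arm.read_wrist_force(),arm.read_t())
snap("scene","s2")
f0=arm.read_wrist_force()
for g in(.066,.062,.060,.059,.058):
    arm.gripper_to(g); print(g,arm.read_finger_gap(),(arm.read_wrist_force()-f0).round(2),arm.read_t())
s=cv2.imread("pics/s2.png")[140:330,90:300]; snap("scene","s3"); t=cv2.imread("pics/s3.png")[140:330,90:300]
cv2.imwrite("pics/g.png",cv2.resize(t,None,fx=2.7,fy=2.7,interpolation=cv2.INTER_CUBIC))
E
```

```text
pliers w1 [ 0.6028 -0.281   0.181 ] cap dist 0.05231132882787644
clip w2 [0.5836 0.0762 0.15  ] span 0.04397363494265245
[ 0.60112383 -0.28110101]
contact False [ 0.60155852 -0.28123814  0.12077455] [0.46071265 0.51997328 0.61990121] 6.7917
0.066 0.0662980898678977 [-0.27 -0.06 -0.05] 7.5333
0.062 0.06224968796133339 [-0.46  0.41  3.05] 7.9167
0.06 0.060849647745282044 [-0.5   0.17  5.28] 8.225
0.059 0.059164002587778305 [-0.71  0.41  6.61] 8.4583
0.058 0.058539853258508585 [-0.21 -0.13  6.7 ] 8.6917
```

View pics/g.png

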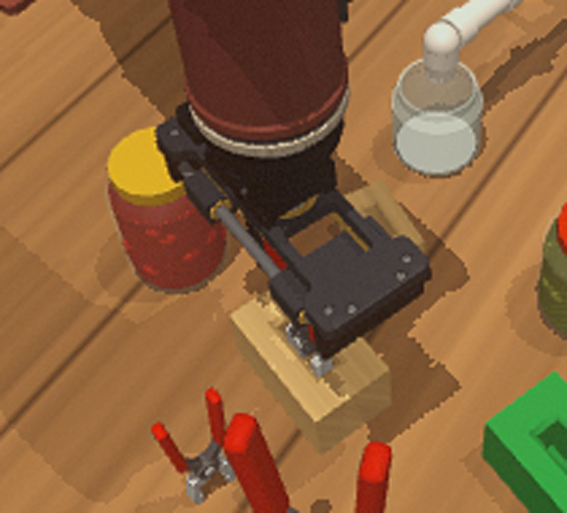

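The gripper now holds both red handles over the pale block, jaws still in the slot, around (310,345) in the crop. Lifting and checking the weight.

```bash
python3 - <<'E'
from h import *
p=arm.read_eef_pos()
arm.line_to([p[0],p[1],.135],vel=.03); print(arm.read_wrist_force(),arm.read_finger_gap())
arm.line_to([p[0],p[1],.30],vel=.12); arm.hold(.3); print(arm.read_wrist_force(),arm.read_finger_gap(),arm.read_t())
f=np.array([.5828,.0750]); yaw=np.radians(-10.9)
arm.reach([*f,.310],down(yaw)); arm.hold(.3)
print(arm.read_eef_pos(),arm.read_wrist_force(),arm.read_finger_gap(),arm.read_t())
for n in("wrist","scene","top"): snap(n,n+"4")
a=cv2.resize(cv2.imread("pics/wrist4.png")[110:230,190:330],(560,480),interpolation=cv2.INTER_CUBIC)
c=cv2.imread("pics/scene4.png")[60:180,240:340]
cv2.imwrite("pics/v4.png",np.hstack([a[:,160:],cv2.resize(c,(400,480),interpolation=cv2.INTER_CUBIC)]))
E
```

```text
[ 0.44182653 -0.34607184 -2.66443698] 0.05809158581652812
[-0.08733151 -0.74100514 -2.47115241] 0.05815703889187309 11.2167
[0.58299292 0.07420579 0.30983422] [ 0.58554976 -0.04018453 -1.98893128] 0.05780887662159912 12.8583
```

View pics/v4.png

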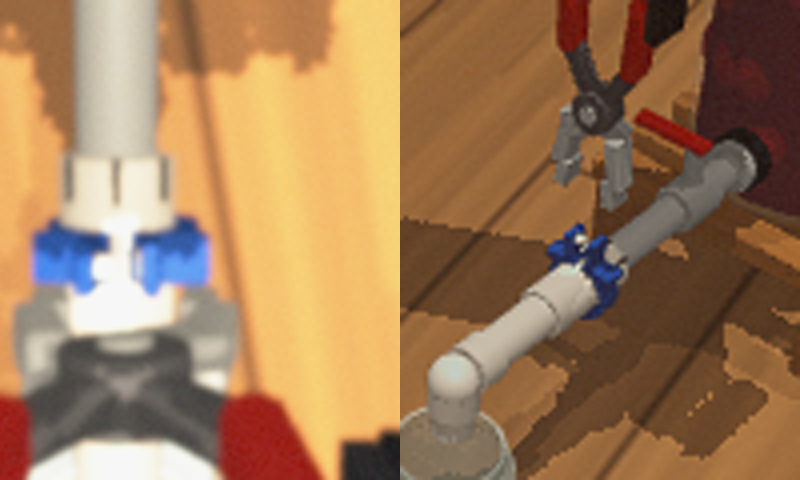

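The left half shows the open jaws (steel, outer edges x≈15 and 238, crop px) straddling the clip line. The clip's blue lugs span 33 to 212, with feet at y≈230 to 282. The right half shows the pliers hanging straight above the clip. Now comparing predicted and seen pixels.

```bash
python3 - <<'E'
from h import *
w=load("wrist4"); s=load("scene4"); t=load("top4")
p=arm.read_eef_pos(); r=R.from_rotvec(arm.read_eef_rot()).as_matrix(); print("tool x",r[:,0].round(3))
cr=lambda uv:((uv-[190,110])*4-[160,0]).round(0)   # crop coords left pane
cs=lambda uv:((uv-[240,60])*4).round(0)+[400,0]
for nm,X in(("-x far",(-.022,.007,.11)),("+x far",(.022,.007,.11)),("-x far-",(-.022,-.007,.11)),("+x -",(.022,-.007,.11)),("pivot",(0,0,.055))):
    X=np.array(X); W=p+r@X; print("tip",nm,W.round(3),"wrist",cr(proj(w,W)),"scene",cs(proj(s,W)))
f=np.array([.5828,.0750]); e=r[:2,0]; n=np.array([-e[1],e[0]])
for a in(-.0235,.0235):
    for b in(-.007,.007):
        W=np.array([*(f+a*e+b*n),.15]); print("foot",a,b,"wrist",cr(proj(w,W)),"scene",cs(proj(s,W)))
for nm,c in(("w",w),("s",s),("t",t),("w2",load("w2"))):
    H,S,V=cv2.split(cv2.cvtColor(c[0],cv2.COLOR_RGB2HSV)); m=((H>100)&(H<130)&(S>110)).astype(np.uint8)
    k,l,st,ce=cv2.connectedComponentsWithStats(m); print(nm,[(st[i].tolist(),ce[i].round(1).tolist()) for i in range(1,k) if st[i,4]>25])
E
```

```text
tool x [ 0.982 -0.189 -0.   ]
tip -x far [0.56  0.072 0.2  ] wrist [ 20. 339.] scene [548. 177.]
tip +x far [0.603 0.064 0.2  ] wrist [216. 339.] scene [611. 212.]
tip -x far- [0.563 0.086 0.2  ] wrist [ 18. 278.] scene [564. 165.]
tip +x - [0.606 0.078 0.2  ] wrist [218. 278.] scene [627. 200.]
tip pivot [0.583 0.075 0.255] wrist [117. 380.] scene [596. 103.]
foot -0.0235 -0.007 wrist [ 29. 290.] scene [541. 246.]
foot -0.0235 0.007 wrist [ 28. 237.] scene [556. 235.]
foot 0.0235 -0.007 wrist [208. 289.] scene [605. 283.]
foot 0.0235 0.007 wrist [209. 237.] scene [620. 271.]
w [([264, 165, 17, 18, 202], [272.9, 173.7]), ([239, 167, 18, 16, 186], [246.3, 173.9])]
s [([277, 116, 18, 23, 128], [286.8, 125.9])]
t [([121, 195, 16, 13, 104], [128.1, 200.9]), ([119, 211, 13, 11, 92], [124.5, 216.2])]
w2 [([240, 161, 17, 15, 170], [246.8, 167.7]), ([264, 160, 16, 16, 173], [272.1, 167.1])]
```

```bash
python3 - <<'E'
from h import *
f=np.array([.5838,.0762])
arm.line_to([*f,.284],vel=.06); arm.hold(.3); p=arm.read_eef_pos(); r=R.from_rotvec(arm.read_eef_rot()).as_matrix()
print(p,arm.read_wrist_force(),arm.read_finger_gap())
out=[]
for n,(u,v,w_,h_) in(("wrist",(215,140,90,80)),("scene",(270,85,45,60))):
    c=snap(n,n+"5"); k=560//h_ if n=="wrist" else 8
    k=5 if n=="wrist" else 7
    I=cv2.resize(c[0][v:v+h_,u:u+w_],None,fx=k,fy=k,interpolation=cv2.INTER_CUBIC)
    for X,col in [((x,y,.11),(0,255,0)) for x in(-.0215,-.0135,.0135,.0215) for y in(-.007,.007)]:
        q=(proj(c,p+r@np.array(X))-[u,v]+.5)*k; cv2.circle(I,tuple(int(a) for a in q),2,col,-1)
    out.append(I)
H=max(i.shape[0] for i in out); out=[cv2.copyMakeBorder(i,0,H-i.shape[0],0,0,cv2.BORDER_CONSTANT) for i in out]
A=np.hstack(out); print(A.shape); cv2.imwrite("pics/v5.png",A[:,:,::-1])
E
```

```text
[0.58393906 0.07622656 0.28430982] [ 0.39260681  0.02077743 -1.79250554] 0.05795863015160373
(420, 765, 3)
```

View pics/v5.png

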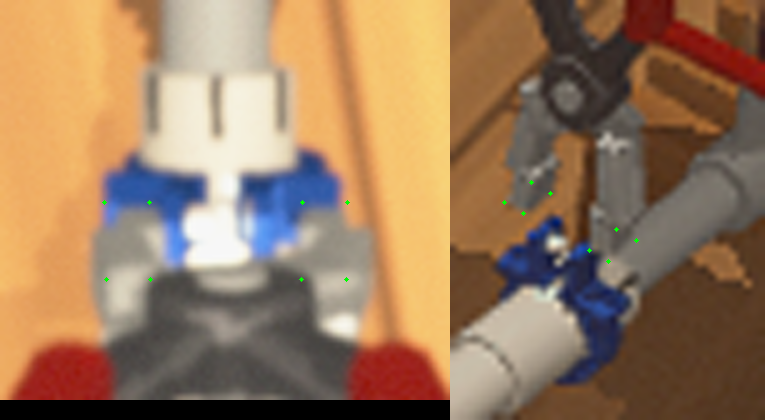

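The jaw tips straddle both lugs and lie within about 1 mm of the prediction, with the tips just above lug height. I nudge by under 1 mm and come down gently with contact detection.

```bash
python3 - <<'E'
from h import *
e=np.array([.982,-.189]); n=np.array([.189,.982])
f=np.array([.5838,.0762])-.0007*e+.0008*n
arm.line_to([*f,.284],vel=.03); arm.hold(.2); f0=np.array(arm.read_wrist_force())
c=arm.line_to([*f,.252],vel=.015,contact_N=3); print(c,arm.read_eef_pos(),(arm.read_wrist_force()-f0).round(2),arm.read_ft_torque(),arm.read_finger_gap(),arm.read_t())
arm.hold(.3); print((arm.read_wrist_force()-f0).round(2)); np.save("f0.npy",f0)
out=[]
for nm,(u,v,w_,h_) in(("wrist",(215,140,90,80)),("scene",(270,85,45,60))):
    q=snap(nm,nm+"6")[0][v:v+h_,u:u+w_]; k=5 if nm=="wrist" else 7
    I=cv2.resize(q,None,fx=k,fy=k,interpolation=cv2.INTER_CUBIC); out.append(cv2.copyMakeBorder(I,0,420-I.shape[0],0,0,cv2.BORDER_CONSTANT))
cv2.imwrite("pics/v6.png",np.hstack(out)[:,:,::-1])
E
```

```text
True [0.58326518 0.07713322 0.26014494] [ 0.08 -0.18  7.08] [ 3.87583394e-03 -1.13602712e-01 -7.90085171e-05] 0.05839690476988405 15.8917
[ 1.01 -0.62  8.93]
```

View pics/v6.png

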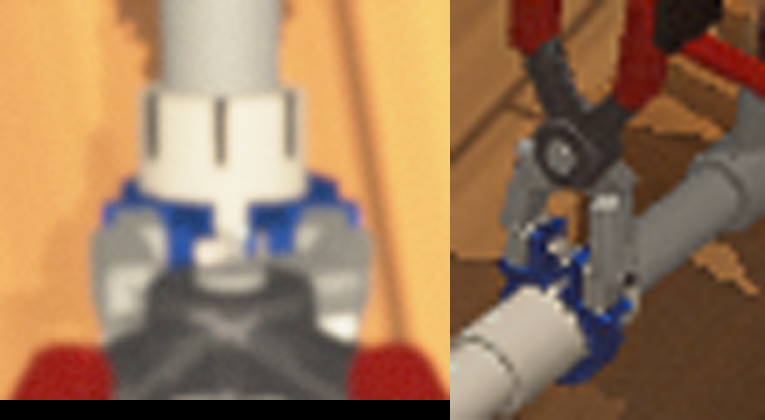

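The jaws stand astride both lugs with the tips on the blue feet. Contact came at TCP z = 0.2601 against 0.260 expected, with about 9 N over both feet. Now I squeeze in small steps, letting the hand rise to keep the down force small.

```bash
cat > sq.py <<'E'
from h import *
import sys
stop=float(sys.argv[1]); f0=np.load("f0.npy"); p=np.array(arm.read_eef_pos()); z=p[2]
F=lambda:(np.array(arm.read_wrist_force())-f0)
g=arm.read_finger_gap()
g=round(g,4)
while g>stop+1e-6:
    g-=.001; g0=arm.read_finger_gap(); arm.gripper_to(g)
    for i in range(3):
        f=F()
        if 6<f[2]<11: break
        z=arm.read_eef_pos()[2] if i==0 and abs(z-arm.read_eef_pos()[2])>.002 else z
        z+=np.clip((f[2]-8)*6e-5,-.0004,.0006); arm.line_to([p[0],p[1],z],vel=.02)
    gap=arm.read_finger_gap()
    print(f"{g:.4f} {gap:.4f} z {z:.4f} F {F().round(1)} before {f[2]:.1f} t {arm.read_t():.2f}")
    if F()[2]>22 or gap-g>.004: print("stop"); break
E
python3 sq.py .050
```

```text
0.0572 0.0577 z 0.2601 F [-0.2  0.2  9.1] before 9.1 t 16.51
0.0562 0.0570 z 0.2601 F [-0.   0.2 11. ] before 11.0 t 16.74
0.0552 0.0556 z 0.2601 F [-1.2  0.4 11. ] before 11.0 t 16.98
0.0542 0.0549 z 0.2604 F [-1.4  0.6  9.5] before 9.5 t 17.46
0.0532 0.0533 z 0.2604 F [-1.3  0.9 10.3] before 10.3 t 17.68
0.0522 0.0524 z 0.2604 F [-1.2 -0.4 10.5] before 10.5 t 17.92
0.0512 0.0514 z 0.2606 F [-1.4 -0.5 10.7] before 10.7 t 18.40
0.0502 0.0504 z 0.2609 F [-1.5  0.2 10.8] before 10.8 t 18.88
0.0492 0.0493 z 0.2611 F [-0.8 -0.1 10.6] before 10.6 t 19.35
```

```bash
python3 sq.py .0425; python3 - <<'E'
from h import *
print(arm.read_ft_torque())
out=[]
for nm,(u,v,w_,h_) in(("wrist",(215,140,90,80)),("scene",(270,85,45,60))):
    q=snap(nm,nm+"7")[0][v:v+h_,u:u+w_]; k=5 if nm=="wrist" else 7
    I=cv2.resize(q,None,fx=k,fy=k,interpolation=cv2.INTER_CUBIC); out.append(cv2.copyMakeBorder(I,0,420-I.shape[0],0,0,cv2.BORDER_CONSTANT))
cv2.imwrite("pics/v7.png",np.hstack(out)[:,:,::-1])
E
```

```text
0.0483 0.0488 z 0.2622 F [-1.4  0.9  6.7] before 6.7 t 19.82
0.0473 0.0479 z 0.2622 F [-2.  -0.5  9. ] before 9.0 t 20.03
0.0463 0.0474 z 0.2622 F [-1.8  0.3  9.6] before 9.6 t 20.26
0.0453 0.0459 z 0.2622 F [-2.6  0.6 10.6] before 10.6 t 20.49
0.0443 0.0448 z 0.2630 F [-2.2  0.4 10.4] before 11.4 t 21.48
0.0433 0.0433 z 0.2632 F [-0.4  0.1  9.8] before 9.8 t 21.96
0.0423 0.0424 z 0.2634 F [-2.3  0.6 10.1] before 10.1 t 22.43
[0.03366172 0.50821837 0.06311485]
```

View pics/v7.png

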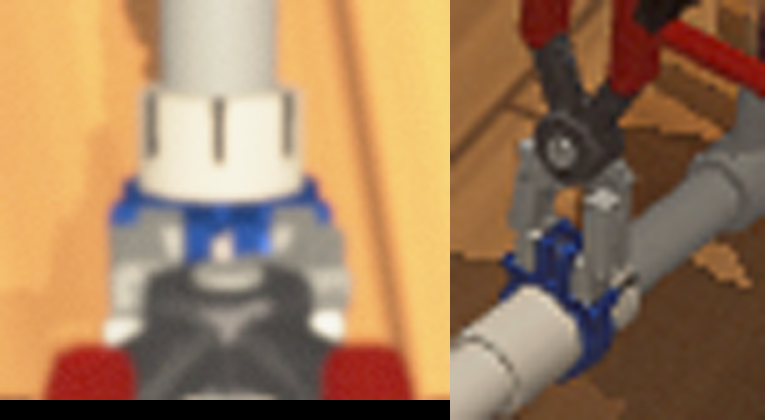

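The lugs now read as one blue block (x 185 to 270 in the left crop). The gap lag rose to about 1 mm under load, then dropped to 0.1 mm at 43.3 mm, which fits a snap near the stated 0.22 rad. One more millimetre to confirm, then I open the jaws, back off and look.

```bash
python3 sq.py .0415; python3 - <<'E'
from h import *
f0=np.load("f0.npy"); p=np.array(arm.read_eef_pos()); z=p[2]; F=lambda:(np.array(arm.read_wrist_force())-f0)[2]
g=arm.read_finger_gap()
while g<.0575:   # open stepwise, following the tips down gently
    g=min(g+.003,.058); arm.gripper_to(g)
    z-=.0005; 
    if F()<4: arm.line_to([p[0],p[1],z],vel=.03) 
print("open",arm.read_finger_gap(),F(),z,arm.read_t())
arm.line_to([p[0],p[1],.30],vel=.08); arm.hold(.2); print(arm.read_wrist_force(),arm.read_finger_gap(),arm.read_t())
out=[]
for nm,(u,v,w_,h_) in(("wrist",(215,140,90,80)),("scene",(270,75,45,60))):
    c=snap(nm,nm+"8"); q=c[0][v:v+h_,u:u+w_]; k=5 if nm=="wrist" else 7
    I=cv2.resize(q,None,fx=k,fy=k,interpolation=cv2.INTER_CUBIC); out.append(cv2.copyMakeBorder(I,0,420-I.shape[0],0,0,cv2.BORDER_CONSTANT))
    H,S,V=cv2.split(cv2.cvtColor(c[0],cv2.COLOR_RGB2HSV)); m=((H>100)&(H<130)&(S>110)).astype(np.uint8)
    k,l,st,ce=cv2.connectedComponentsWithStats(m); print(nm,[(st[i].tolist(),ce[i].round(1).tolist()) for i in range(1,k) if st[i,4]>15])
    if nm=="wrist":
        x=np.nonzero(m[:,215:305].any(0))[0]+215; print("foot span mm",1e3*np.linalg.norm(ray(c,(x.min(),170),.15)-ray(c,(x.max()+1,170),.15)))
cv2.imwrite("pics/v8.png",np.hstack(out)[:,:,::-1])
E
```

```text
0.0419 0.0420 z 0.2644 F [-0.1 -0.5  8. ] before 8.0 t 22.99
0.0409 0.0412 z 0.2644 F [-1.   1.   8.8] before 8.8 t 23.22
open 0.05798293430152844 1.033479801511394 0.26155227777244455 26.75
[ 0.10899207  0.70685546 -3.48251591] 0.057905702320432476 27.5833
wrist [([241, 171, 38, 18, 399], [259.7, 178.5])]
foot span mm 38.131668567478684
scene [([278, 116, 16, 22, 123], [286.3, 124.8])]
```

View pics/v8.png

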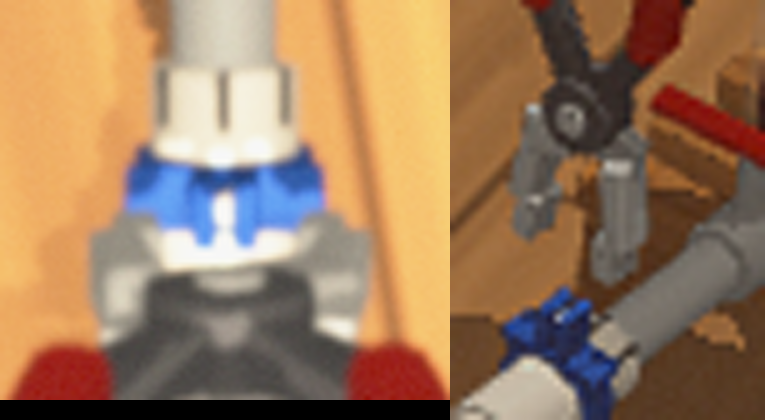

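The clip is shut and stays shut with the jaws off: foot span 38 mm against 39 expected for shut (44 to 47 open), lugs together at (185–270, 190) in the left crop. The pliers sit in the hand as before. Taking them back to the block.

```bash
python3 - <<'E'
from h import *
p=np.array([.60156,-.28124]); 
arm.reach([*p,.30],down(np.radians(-19.2))); arm.hold(.2); f0=np.array(arm.read_wrist_force()); print(arm.read_eef_pos(),f0,arm.read_t())
arm.line_to([*p,.185],vel=.1)
c=arm.line_to([*p,.117],vel=.03,contact_N=5); print(c,arm.read_eef_pos(),(arm.read_wrist_force()-f0).round(1),arm.read_finger_gap(),arm.read_t())
snap("scene","s9"); cv2.imwrite("pics/v9.png",cv2.resize(cv2.imread("pics/s9.png")[160:310,140:290],None,fx=3.6,fy=3.6,interpolation=cv2.INTER_CUBIC))
E
```

```text
[ 0.60210373 -0.27961802  0.30028508] [-0.97036181  0.13284383 -1.38484865] 29.2333
True [ 0.60175428 -0.28133684  0.12096221] [ 0.1 -0.8  6.3] 0.058442939691770446 32.4417
```

Contact came at TCP z = 0.1210, the same height as at pick-up (0.1208), so the tips are on the slot floor. Releasing.

```bash
python3 - <<'E'
from h import *
for g in(.061,.066,.087): arm.gripper_to(g)
p=arm.read_eef_pos(); print(p,arm.read_wrist_force(),arm.read_finger_gap())
arm.line_to([p[0],p[1],.33],vel=.1); arm.hold(.2); snap("wrist","w10")
arm.reach([.47,-.43,.35],down(np.radians(-19.2))); arm.hold(.3); print(arm.read_wrist_force(),arm.read_t())
for n in("scene","top"): snap(n,n+"10")
a=cv2.resize(cv2.imread("pics/w10.png")[100:210,190:340],(450,330)); b=cv2.resize(cv2.imread("pics/scene10.png"),(800,600))[120:450,220:570]
cv2.imwrite("pics/v10.png",np.hstack([a,b]))
# unchanged jars: compare top pictures
for n in("top","scene"):
    d=cv2.absdiff(cv2.imread(f"pics/{n}0.png"),cv2.imread(f"pics/{n}10.png")).max(2)>50
    k,l,st,ce=cv2.connectedComponentsWithStats(d.astype(np.uint8)); print(n,[(st[i].tolist()) for i in range(1,k) if st[i,4]>15])
E
```

```text
[ 0.60070808 -0.28095985  0.11945744] [ 0.27775681 -0.47723053 -0.45326615] 0.08695776639169867
[ 0.76441661 -0.80643573 -1.06965195] 37.5667
top [[329, 185, 13, 9, 17], [125, 195, 12, 7, 30], [120, 201, 4, 7, 19], [118, 205, 13, 10, 51], [332, 221, 38, 18, 266], [497, 243, 15, 12, 142], [287, 245, 52, 16, 234], [353, 247, 13, 6, 28], [308, 255, 16, 10, 42], [337, 256, 9, 7, 25], [294, 270, 38, 40, 986], [476, 320, 36, 64, 1122]]
scene [[8, 0, 22, 34, 118], [97, 4, 8, 19, 50], [104, 28, 8, 38, 95], [25, 34, 13, 26, 36], [0, 54, 89, 191, 5871], [47, 74, 8, 5, 17], [125, 85, 14, 7, 35], [135, 113, 4, 8, 18], [281, 116, 11, 12, 49], [69, 124, 20, 4, 48], [101, 126, 27, 25, 122], [287, 127, 9, 13, 24], [126, 128, 13, 18, 53], [53, 132, 27, 23, 269], [107, 134, 24, 27, 107], [115, 148, 12, 11, 39], [129, 187, 33, 25, 609], [122, 226, 13, 14, 56], [133, 232, 52, 46, 377], [129, 239, 12, 11, 61], [135, 270, 12, 14, 50], [128, 275, 19, 23, 78], [167, 274, 13, 21, 72], [151, 284, 17, 23, 145], [143, 298, 9, 13, 37]]
```

View pics/v10.png

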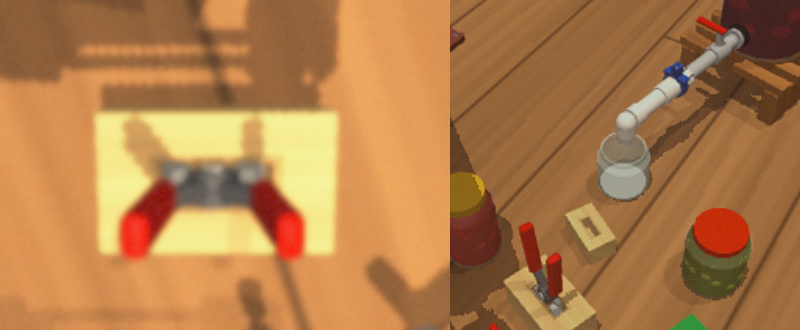

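The pliers stand in the slot with the handles free, the clip is shut, and the glass jar and pickle jar are unchanged. The tomato lid differs in the picture and looks shadowed by the arm, so I check its position by number and then hand in.

```bash
python3 - <<'E'
from h import *
ok=True
for n,roi in(("top0",0),("top10",0)):
    c=load(n); H,S,V=cv2.split(cv2.cvtColor(c[0],cv2.COLOR_RGB2HSV)); m=np.zeros(H.shape,np.uint8); m[255:320,270:345]=((H>21)&(H<32)&(S>150))[255:320,270:345]
    k,l,st,ce=cv2.connectedComponentsWithStats(m); i=1+st[1:,4].argmax(); print(n,st[i],ce[i])
    if n=="top0": r=ce[i]
print(np.abs(r-ce[i]).max())
if np.abs(r-ce[i]).max()<1: arm.sign_off(); print("signed off",arm.read_t())
E
```

```text
top0 [ 293  270   36   37 1050] [310.7952381  287.94285714]
top10 [293 271  12  18  70] [297.61428571 279.24285714]
13.18095238095242
```

```bash
python3 - <<'E'
from h import *
arm.goto_joints([1.216,0.333,0.04,1.465,-0.013,1.343,-0.059]); arm.hold(.3); snap("top","top11"); C=[]
for n in("top0","top11"):
    c=load(n); H,S,V=cv2.split(cv2.cvtColor(c[0],cv2.COLOR_RGB2HSV)); m=np.zeros(H.shape,np.uint8); m[255:320,270:345]=((H>21)&(H<32)&(S>150))[255:320,270:345]
    k,l,st,ce=cv2.connectedComponentsWithStats(m); i=1+st[1:,4].argmax(); print(n,st[i],ce[i]); C.append(ce[i])
d=cv2.absdiff(cv2.imread("pics/top0.png"),cv2.imread("pics/top11.png")).max(2)>50
k,l,st,ce=cv2.connectedComponentsWithStats(d.astype(np.uint8)); print([(st[i].tolist()) for i in range(1,k) if st[i,4]>10])
if np.abs(C[0]-C[1]).max()<1: arm.sign_off(); print("signed off",arm.read_t())
E
```

```text
top0 [ 293  270   36   37 1050] [310.7952381  287.94285714]
top11 [ 293  270   37   37 1049] [310.81792183 287.93326978]
[[328, 185, 14, 9, 18], [125, 195, 12, 7, 29], [119, 201, 12, 12, 62], [324, 207, 10, 4, 14], [323, 214, 10, 2, 12]]
the job is handed in; nothing more can be done
the job is handed in; nothing more can be done
```

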